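# Stand up the fallen stop post of the cheese portioner and cam-lock it

### The arm

A 7-joint arm with a two-finger parallel gripper is mounted at the origin on the work surface. World frame = base frame: x ahead of the robot, y to its left, z up, the work surface at z = 0. Lengths are in mm, angles in rad, forces in N, time in s.
With the tool pointing down it reaches from about 400 to 875 mm from the base axis. Payload 4.4 kg.
Tool frame: the origin (TCP) lies at the very end of the fingers, on their centre line; the grasp point (between the pads) lies 19 mm behind it; z points along the fingers, y is the line along which they close (so a half turn about z gives the same grasp; the last joint's range is limited). The gripper opens to 85 mm and grips with 20 to 120 N. Pads are 22 mm wide; open, the fingers measure 114 mm over their backs; the gripper's body (76 mm by 85 mm) begins 54 mm behind the grasp point. The pads swing forward as they close: fully open they stand 13 mm farther back than shut.
Start: joints at [-1.401, 0.628, 0.038, 1.517, -0.027, 0.996, -0.02], TCP at [151.828, 632.033, 231.313] pointing down, gripper open.
Joint ranges: [-3.06, 3.06], [-0.37, 2.12], [-1.25, 1.32], [0.18, 2.47], [-1.1, 4.24], [0.23, 1.98], [-2.94, 2.94]. Speed limits (rad/s): [2.57, 2.57, 3.14, 3.14, 3.14, 3.14, 3.14].

### API

Orientations are given as [roll, pitch, yaw] about the fixed x, y, z axes, in that order (R = Rz(yaw) Ry(pitch) Rx(roll)).
In Python, from cell import ctrl gives the robot as it stands.
- The arm moves only by the tool step_arm, never from a script. Its argument "series" is a list that holds one entry, the list of rows, each a list of 7 numbers: the turn, a rotation vector about the tool's x, y, z as a fraction of full scale, then the shift along the tool's x, y, z as a fraction of full scale, then the closure, from 0 (fully open) to 1 (shut). In form: [[[ax, ay, az, tx, ty, tz, gripper], ...]]. A call has 1 to 12 rows; each row shifts and turns the commanded pose from where the row before left it, along the tool's axes as they then stand; what a row does not reach is not made up. Full scale, the value 1, is 150 mm for a shift and 45 degrees for a turn. A row lasts 1/10 s, in which the tool goes at most 50 mm and 8.59 degrees, less where a joint would pass 70% of its speed; a pose out of reach is approached as far as the arm can. A call with a number of a shift or a turn outside -1 to 1 is refused whole. A call with a gripper value outside its range is refused whole. The fingers move at their own pace and stop on an object; the grip force is fixed at half the most. Time passes only in rows, so rows that do not move let the fingers close. It gives the time, the measured TCP pose, the force, the opening and the grip force at its end, in the units of the state.
- ctrl.read_state(): the state, without advancing time (a new reading comes with each control period).
- ctrl.get_image(name): name is "scene" or "top"; returns a dict with "img" (400x640x3 uint8, red, green, blue), "fx", "fy", "cx", "cy" (pixels), "R" (3x3) and "t" (3): a world point X has camera coordinates R X + t. Camera axes: x right, y down, z forward; pixel columns grow to the right and rows downward; lengths in mm; the calibration is good to about 2 mm. A picture is of the moment at which its call begins. There is no depth.
- ctrl.finish_job(): hands the job in; it is judged then, once.
Trained networks look in a picture, given as the dict that the camera call returned (one of the last four; its "shot" number tells which), for a name from the list of things; names that differ only in an ending like _2 or _b are one class to them, and where a whole thing is asked for, a point or a joint stands for the part that bears it (a point fixed in the world has none). Each returns a list of dicts, best first, with "score" (0 to 1); they miss things now and then, are a little off and sometimes report something else, mostly with a low value. They report only what shows in the picture. A call takes as long as a camera call. They do not tell look-alikes from the thing itself.
- ctrl.recognise(picture, thing): "centre" ([column, row] in pixels, amid what is visible of it).
The state is a dict: "clock": time; "qpos": joint angles; "qd": joint speeds; "tau": joint torques, N m; "eef_pos": TCP position; "tool_rot": TCP orientation; "force": force on the tool from outside, world axes, zero at the start; "torque": the same for the moment, N m; "width": finger opening in mm; "gripper_force": force on a finger pad.
Only numpy, scipy, OpenCV 4.12 (cv2) and the standard library are available. Lean on these libraries where they do the work, as an engineer would, in place of code of your own. Each camera call takes 0.05 s, during which the arm holds its last target. There are 200 camera calls.

### The job

The white stop post of the cheese portioning clamp has fallen over. Stand it upright on its steel foot in the clamp's bay, between the steel anvil and the black rubber pad, then lock it there: set the jaw with the yellow knob so that, with the red cam lever swung fully over, the pad is squeezed in about half of its travel, neither loose nor crushed. Leave the cheeses and the sanitiser bottle alone.

Things in the scene. Friction and masses are not known exactly. Their poses are not given: they have to be found in the camera images.
- post_center (a point): the loose stop post: square bar 44 x 44 mm, 140 mm long, 0.2 to 0.5 kg, white plastic with a steel foot (18 mm) at one end and an orange cap (15 mm) at the other; it starts lying on the table on one flat side. Point at its centre, 70 mm from either end; own z runs along the bar from steel foot to orange cap, own x and y are square to its sides. Its centre of mass is about 53 mm from the foot end
- bay (a point): middle of the top of the clamp's fixed aluminium base plate (8 mm thick, 310 x 100 mm, running from 250 mm on the jaw side of this point to 60 mm on the anvil side): the post's foot belongs here. Own x is the clamping axis and points from the jaw to the anvil, z up. The bay is open on both its y sides; post sides should lie square to x
- anvil_face (a point): fixed upright steel anvil, 80 mm wide, 52 mm high above the base plate. Point in the middle of its width on the face that looks at the pad, 30 mm above the base plate; own x points away from the pad. Its distance from the bay point (24 to 30 mm) differs from time to time
- pad_face (a point): black rubber pad of the jaw, 50 mm wide, 26 mm high, its centre 16 mm above the base plate; point in the middle of its front face, own x points to the anvil. A spring lets it be pushed back 12 mm (about 5 N to start it, 0.8 N more per mm)
- pad (a joint): how far the pad is pushed back into the jaw by its spring, m: 0 free, 0.012 fully crushed
- knob_grip (a point): yellow bar knob that winds the jaw, 46 mm long (own x), 14 mm thick (own y), 30 mm high, standing on the rear of the clamp, 205 mm behind the bay point. Point on its upright turning axis, at the middle of the bar's height: the bar's top is 78 mm above the table, its bottom 48 mm, with a black disc 48 mm across and a blue block 50 x 60 mm under it
- knob (a joint): knob angle, rad, 0 to 2.6; grows clockwise seen from above and then moves jaw and lever 12 mm per rad towards the anvil; stays where it is left (friction 0.25 N m)
- lever_tip (a point): top of the red cam lever's upright end peg (18 mm thick, 34 mm high, its top 75 mm above the table); the lever is a bar 14 mm wide, 43 to 55 mm above the table, peg 92 mm from the pivot. Open, the lever sticks out along the bay's -y; it swings level, clockwise from above, to lie along the bay's -x (over the rear of the clamp) when fully over
- lever_pivot (a point): upright pivot axis of the lever, on the jaw, 80 mm behind the bay point when the knob reads 0, at the height of 67 mm above the table (moves with the jaw)
- lever (a joint): lever angle, rad: 0 open, 1.55 fully over; pushes the pad 6 mm towards the anvil over its swing; needs 1 to 3 N at the peg and stays where it is left. If the jaw is first wound in so that the pad just meets the post (itself against the anvil), the lever's swing squeezes the pad by half of its travel
- cheddar_center (a point): orange cheese piece 80 x 60 x 50 mm, bystander; point at its centre
- gouda_center (a point): pale yellow cheese piece 75 x 65 x 40 mm, bystander; point at its centre
- sanitiser_center (a point): white bottle with blue cap, 56 mm across, 130 mm high, bystander; point at its centre
There are look-alikes about, which are no part of the job. Leave any brown or pink look-alike of the part that bears post_center alone.

How it is judged (in metres and radians):
On the way:
1. the post stands upright on its foot in the bay, with the lever still open (angle between post_center's own z axis and vertical below 0.08 rad and horizontal distance between post_center and bay below 0.02 m and height (world z) of post_center below 0.084 m and value of joint lever below 0.4 rad), for 0.2 s.
At the end, for the whole second after the job is handed in: the post stands on its steel foot within 0.08 rad of upright, its centre within 20 mm of the bay point sideways and not above 84 mm over the table; the lever is past 1.35 rad; the pad presses on the post and is pushed back by 3 to 9 mm (angle between post_center's own z axis and vertical below 0.08 rad and horizontal distance between post_center and bay below 0.02 m and height (world z) of post_center below 0.084 m and value of joint lever above 1.35 rad and value of joint pad between 0.003 and 0.009 m and contact force between post and pad above 3 N); the robot touches nothing.
It fails at once if a bystander is shifted by more than 30 mm (distance of any of cheddar_center, gouda_center, sanitiser_center from where it was at the start of the episode above 0.03 m).
It also fails if it takes over 69 s, if anything falls off the work surface, if the arm or the gripper's body presses on something with over 40 N, if the wrist force passes 120 N, or if a joint passes its speed limit or range.

## Working session

There is one attempt and no reset: what is moved stays moved. The work goes in short steps, Python scripts to look and compute and a tool call to move; the robot and the scene stay as the last step left them, time stands still between calls to the robot, and variables do not carry over. Pictures are saved under pics/ and viewed, at most 10 in all, crops included, and the job is handed in when it is done.

Besides the shell and the picture viewer there is one more tool, called after ">>>" by a JSON object that holds its "api" and its "payload". step_arm: Moves the arm, as the interface text tells. Shift numbers are shares of 150 mm and turn numbers shares of 45 degrees, none past 1 either way. Its arguments: {"type":"object","properties":{"series":{"type":"array","items":{"type":"array","items":{"type":"array","items":{"type":"number","minimum":-1,"maximum":1}}}}},"required":["series"]}

```bash
mkdir -p pics; ls
cat > h.py <<'E'
import numpy as np, cv2
from cell import ctrl
from scipy.spatial.transform import Rotation as Rot
def snap(n,fn=None):
    p=ctrl.get_image(n)
    if fn: cv2.imwrite('pics/'+fn,p['img'][:,:,::-1])
    return p
def ray(p,uv):
    R=np.array(p['R']);t=np.array(p['t'])
    d=R.T@np.array([(uv[0]-p['cx'])/p['fx'],(uv[1]-p['cy'])/p['fy'],1.]);return -R.T@t,d/np.linalg.norm(d)
def atz(p,uv,z):
    c,d=ray(p,uv);return c+d*(z-c[2])/d[2]
def tri(ps,uvs):
    A=np.zeros((3,3));b=np.zeros(3);L=[]
    for p,u in zip(ps,uvs):
        c,d=ray(p,u);M=np.eye(3)-np.outer(d,d);A+=M;b+=M@c
    X=np.linalg.solve(A,b)
    for p,u in zip(ps,uvs): L.append(round(float(np.linalg.norm(np.cross(ray(p,u)[1],X-ray(p,u)[0]))),1))
    return X,L
def proj(p,X):
    c=np.array(p['R'])@np.array(X,float)+np.array(p['t']);return np.array([p['fx']*c[0]/c[2]+p['cx'],p['fy']*c[1]/c[2]+p['cy']])
E
python3 - <<'E'
from h import *
np.set_printoptions(precision=1,suppress=True)
a=snap('scene','s0.png');b=snap('top','t0.png')
for n,p in(('scene',a),('top',b)):
    print(n,p['fx'],p['cx'],p['cy'],-np.array(p['R']).T@np.array(p['t']))
    for th in ['post_center','anvil_face','pad_face','knob_grip','lever_tip','lever_pivot','cheddar_center','gouda_center','sanitiser_center','bay']:
        try: print(th,[(np.round(d['centre'],1).tolist(),round(d['score'],2)) for d in ctrl.recognise(p,th)][:4])
        except Exception as e: print(th,e)
print(ctrl.read_state())
E
```

```text
pics
scene 380.89446129057285 318.8802600140016 192.88807340938956 [ 983.4 -229.3  815.7]
post_center [([308.1, 155.7], 0.9), ([490.2, 169.4], 0.77), ([413.1, 169.4], 0.7)]
anvil_face [([345.9, 221.9], 0.74)]
pad_face []
knob_grip [([250.7, 254.7], 0.59)]
lever_tip [([306.5, 245.1], 0.73)]
lever_pivot []
cheddar_center [([162.6, 212.9], 0.65)]
gouda_center [([411.6, 239.5], 0.82)]
sanitiser_center [([180.1, 320.9], 0.68), ([345.6, 222.8], 0.63)]
bay [([290.0, 246.9], 0.56)]
top 425.4756758791009 317.74264717603467 195.16615544528827 [ 456.7   23.7 1062.4]
post_center [([132.5, 163.1], 0.89), ([301.3, 270.9], 0.73), ([202.3, 200.3], 0.61)]
anvil_face [([305.5, 169.5], 0.59)]
pad_face [([334.6, 173.0], 0.6)]
knob_grip [([405.6, 180.5], 0.88)]
lever_tip [([354.7, 158.1], 0.86)]
lever_pivot [([356.6, 160.5], 0.93), ([402.7, 181.9], 0.74)]
cheddar_center [([468.8, 265.0], 0.92)]
gouda_center [([258.3, 131.0], 0.61)]
sanitiser_center [([473.5, 143.9], 0.94)]
bay [([355.3, 178.0], 0.71)]
{'clock': 1.1, 'qpos': array([-1.4,  0.6,  0. ,  1.5, -0. ,  1. , -0. ]), 'qd': array([-0., -0., -0., -0., -0., -0.,  0.]), 'tau': array([  0. , -56.3,   1.2, -19.4,   0. ,   0. ,   0. ]), 'eef_pos': array([151.8, 632. , 231.3]), 'tool_rot': array([-3.1, -0. ,  2.9]), 'force': array([-0.2, -0.5, -0.6]), 'torque': array([ 0., -0.,  0.]), 'gripper_force': 0.0, 'width': 85.38958664691621}
```

View both.

View pics/s0.png

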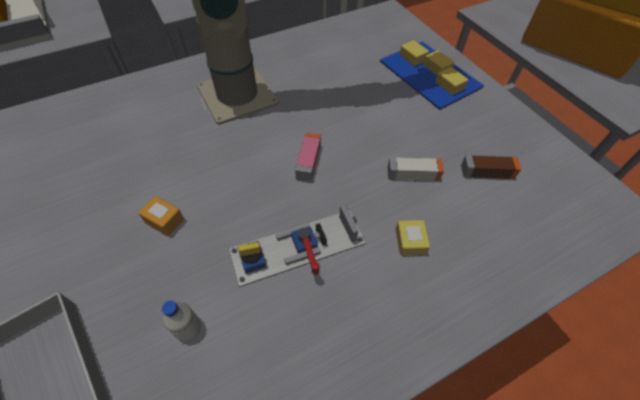

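View pics/t0.png

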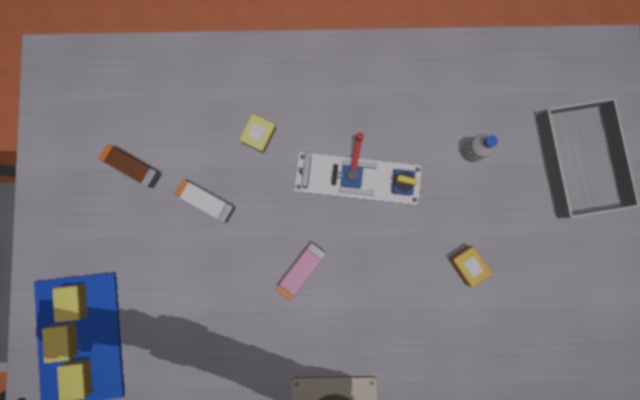

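Candidates for the post: white at scene (413,169)/top (203,200), pink at scene (308,155)/top (301,271), and brown at scene (490,168)/top (130,165). The white bar with a grey foot and orange cap fits the description. I'll confirm it in one enlarged crop, together with the clamp.

Run:
```python
import cv2,numpy as np
s=cv2.imread('pics/s0.png');t=cv2.imread('pics/t0.png')
def c(i,x,y,w,h,k): return cv2.resize(i[y:y+h,x:x+w],None,fx=k,fy=k,interpolation=cv2.INTER_CUBIC)
a=np.hstack([c(s,380,140,80,50,5),c(t,165,170,80,50,5)])   # 800x250
b=np.hstack([c(s,225,200,140,82,400/140),c(t,290,130,140,82,400/140)])
cv2.imwrite('pics/c0.png',np.vstack([a,b]));print(a.shape,b.shape)
```

```text
(250, 800, 3) (234, 800, 3)
```

View pics/c0.png

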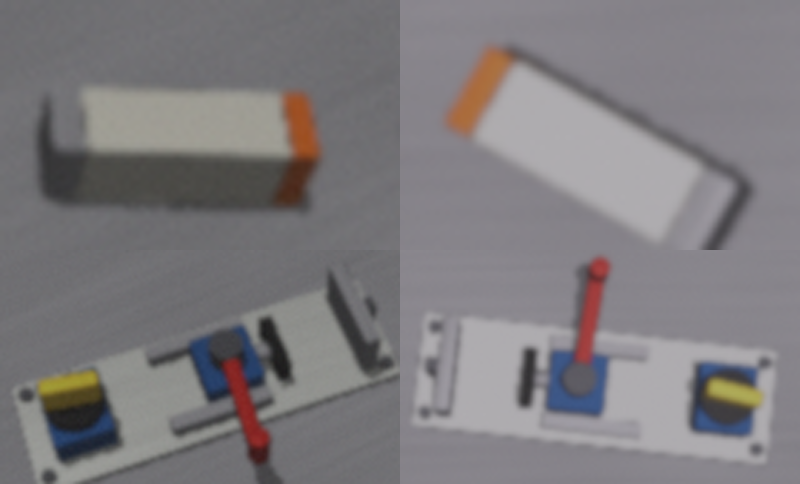

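The crop confirms it: the white bar has its grey foot at top (232,212) and its orange cap at top (180,187). The clamp runs along world y, with the anvil to the left, the lever open towards +x and the knob at the right. Next I'll measure.

```bash
cat > meas.py <<'E'
from h import *
import pickle
np.set_printoptions(precision=3,suppress=True)
a=snap('scene');b=snap('top');pickle.dump((a,b),open('p0.pkl','wb'))
def rects(p,lo,hi,amin,roi,n):
    hsv=cv2.cvtColor(p['img'],cv2.COLOR_RGB2HSV);m=cv2.inRange(hsv,np.array(lo),np.array(hi))
    k=np.zeros_like(m);x,y,w,h=roi;k[y:y+h,x:x+w]=255;m&=k
    cs=[c for c in cv2.findContours(m,0,2)[0] if cv2.contourArea(c)>amin]
    for c in cs: print(n,cv2.contourArea(c),np.round(c.reshape(-1,2).mean(0),1),cv2.boxPoints(cv2.minAreaRect(c)).round(1).tolist(), np.array(cv2.minAreaRect(c)[1]).round(1))
for n,p,roi in (('top',b,(160,165,85,60)),('scene',a,(380,140,70,50))):
    x,y,w,h=roi;hsv=cv2.cvtColor(p['img'],cv2.COLOR_RGB2HSV)
    rects(p,(0,120,60),(20,255,255),20,roi,n+' cap')
    rects(p,(0,0,165 if n=='top' else 130),(180,70,255),50,roi,n+' white')
rects(b,(18,100,80),(40,255,255),20,(385,160,50,50),'top knob')
rects(a,(18,100,80),(40,255,255),20,(225,230,50,50),'scene knob')
rects(b,(0,150,60),(10,255,255),10,(335,120,40,70),'top lever')
rects(b,(0,0,165),(180,60,255),300,(285,140,150,75),'top plate')
s=ctrl.read_state()
print(s['clock'],s['qpos'],s['tool_rot'],s['eef_pos'])
print(b['img'][170:215:4,170:240:5].mean(2).astype(int))
E
python3 meas.py
```

```text
top cap 55.0 [180.2 187.9] [[174.5, 193.6999969482422], [182.8000030517578, 179.1999969482422], [186.39999389648438, 181.1999969482422], [178.10000610351562, 195.8000030517578]] [ 4.2 16.7]
top white 634.5 [202.3 199.9] [[179.39999389648438, 196.6999969482422], [187.3000030517578, 182.5], [224.1999969482422, 203.3000030517578], [216.3000030517578, 217.39999389648438]] [42.3 16.2]
scene cap 71.0 [439.3 171. ] [[435.8999938964844, 179.89999389648438], [437.0, 158.8000030517578], [443.6000061035156, 159.1999969482422], [442.5, 180.3000030517578]] [ 6.6 21.1]
scene white 453.5 [417.7 163.5] [[395.6000061035156, 169.10000610351562], [396.0, 156.6999969482422], [437.3999938964844, 158.10000610351562], [437.0, 170.5]] [41.4 12.4]
top knob 111.0 [406.3 179.8] [[396.1000061035156, 180.8000030517578], [397.79998779296875, 173.6999969482422], [416.20001220703125, 178.3000030517578], [414.3999938964844, 185.39999389648438]] [18.9  7.3]
scene knob 139.5 [249.3 248.4] [[237.5, 245.60000610351562], [257.8999938964844, 241.0], [259.79998779296875, 249.8000030517578], [239.39999389648438, 254.3999938
[... 539 characters left out ...]
7 138 138 136 136 135 134 132 133 132 131 131 132]
 [136 136 135 135 134 134 134 133 132 131 131 132 133 134]
 [137 137 136 130 134 135 136 134 133 133 133 133 132 132]
 [135 135 127 115 112 125 134 133 133 132 132 133 133 134]
 [135 134 113 144 173 147 106 131 132 132 132 133 133 134]
 [133 128 115 171 173 173 167 107 127 131 131 132 132 133]
 [134 117 136 173 173 173 173 173 137 114 132 133 133 133]
 [135 135 148 173 173 173 173 173 173 163 101 128 135 135]
 [132 132 132 137 169 173 173 173 173 173 172 118 116 134]
 [132 133 132 133 132 157 173 173 173 173 173 142 139 118]
 [135 134 134 134 134 133 139 171 173 173 168 146 121 123]
 [134 135 134 134 133 133 133 134 161 173 141 151  74 135]]
```

```bash
cat > fit.py <<'E'
from h import *
import pickle
from scipy.optimize import minimize
np.set_printoptions(precision=2,suppress=True,linewidth=160)
a,b=pickle.load(open('p0.pkl','rb'))
G={}
for i,p in enumerate((a,b)):
    g=cv2.GaussianBlur(p['img'].astype(np.float32),(0,0),1.0)
    G[i]=np.sqrt(sum(cv2.Sobel(g[:,:,c],cv2.CV_32F,1,0)**2+cv2.Sobel(g[:,:,c],cv2.CV_32F,0,1)**2 for c in range(3)))
def score(i,p,P):
    uv=np.array([proj(p,x) for x in P],np.float32)
    return cv2.remap(G[i],uv[:,0:1],uv[:,1:2],1).mean()
def rect(x0,x1,y0,y1,z,n=40):
    s=np.linspace(0,1,n)[:,None];c=np.array([[x0,y0,z],[x1,y0,z],[x1,y1,z],[x0,y1,z]],float)
    return np.vstack([c[k]+(c[(k+1)%4]-c[k])*s for k in range(4)])
def place(P,v):
    R=Rot.from_euler('z',v[2]).as_matrix();return P@R.T+[v[0],v[1],0]
def fit(P,v0,ims):
    best=None
    f=lambda w:-sum(score(i,p,place(P,[w[0],w[1],w[2]/100])) for i,p in ims)
    for d in np.random.default_rng(0).normal(0,1,(5,3))*[4,4,3]:
        r=minimize(f,np.array([v0[0],v0[1],v0[2]*100])+d,method='Nelder-Mead',options=dict(initial_simplex=None,xatol=.05,fatol=.01))
        if best is None or r.fun<best.fun: best=r
    return [best.x[0],best.x[1],best.x[2]/100,best.fun]
c=[atz(b,u,8) for u in[(298.75,152.75),(421.9,165.7),(418.8,204.5),(294.6,192)]]
ex=(c[0]+c[3]-c[1]-c[2]);yaw=np.arctan2(ex[1],ex[0]);m=sum(c)/4
bay0=m[:2]+95*np.array([np.cos(yaw),np.sin(yaw)])
print('hand',bay0,yaw)
Pl=rect(-250,60,-50,50,8)
for ims in ([(1,b)],[(0,a)],[(0,a),(1,b)]): v=fit(Pl,[*bay0,yaw],ims);print('plate',np.array(v))
X,e=tri([a,b],[(416.5,163.6),(201.8,200)]);print('post white centre',X,e)
cs=[atz(b,u,44) for u in[(216.3,217.4),(224.2,203.3),(179.4,196.7),(187.3,182.5)]]
u=(cs[2]+cs[3]-cs[0]-cs[1]);yp=np.arctan2(u[1],u[0])
Pp=np.vstack([rect(-52,55,-22,22,44),rect(-70,70,-22,22,44)])
for ims in ([(1,b)],[(0,a),(1,b)]): print('post',np.array(fit(Pp,[X[0],X[1],yp],ims)))
Rb=Rot.from_euler('z',v[2]).as_matrix();T=np.array([v[0],v[1],0])
tob=lambda X:Rb.T@(np.array(X)-T)
for n,us in dict(pivot=[(304.1,233.25),(352.65,175.15)],peg=[(315.3,266.5),(360,135.95)],knob=[(249.3,247),(406.3,179.8)]).items():
    X,e=tri([a,b],us);print(n,X,e,'bay',tob(X))
for n,u,z in(('pad',(332.35,173.75),30),('anvil',(309.25,170.6),60),('pivot',(352.65,175.15),60),('knob',(406.3,179.8),75)): print(n,tob(atz(b,u,z)))
k=[atz(b,q,78) for q in[(396.1,180.8),(397.8,173.7),(416.2,178.3),(414.4,185.4)]];d=k[2]+k[3]-k[0]-k[1];print('knob dir world',np.arctan2(d[1],d[0]),'rel bay',np.arctan2(d[1],d[0])-v[2])
def prof(z,xs,ys):
    o=[]
    for x in xs:
        uv=np.array([proj(b,Rb@[x,y,z]+T) for y in ys],np.float32)
        o.append(cv2.remap(b['img'],uv[:,0:1],uv[:,1:2],cv2.INTER_CUBIC).reshape(-1,3).mean())
    return np.array(o).astype(int)
print('anvil z60',list(zip(range(18,48,2),prof(60,range(18,48,2),range(-30,31,5)))))
print('pad z30',list(zip(range(-60,-10,2),prof(30,range(-60,-10,2),range(-18,19,4)))))
E
python3 fit.py
```

```text
hand [593.82  26.98] 1.4550417948828414
plate [ 596.85   28.65    1.45 -109.94]
plate [ 596.22   26.08    1.45 -106.36]
plate [ 596.67   27.71    1.45 -213.4 ]
post white centre [531.17 313.07  40.57] [1.1, 1.1]
post [ 530.76  311.5     1.06 -183.77]
post [ 531.59  310.29    1.05 -359.99]
pivot [586.37 -50.1   50.88] [0.1, 0.1] bay [-78.48   0.56  50.88]
peg [677.77 -68.49  65.91] [0.3, 0.3] bay [-85.39 -92.41  65.91]
knob [ 571.18 -175.04   69.04] [0.7, 0.7] bay [-204.34    0.13   69.04]
pad [-30.17  -0.13  30.  ]
anvil [25.43  2.53 60.  ]
pivot [-78.1    1.85  60.  ]
knob [-202.54    0.79   75.  ]
knob dir world -1.8317247798220113 rel bay -3.2781031719486795
anvil z60 [(18, np.int64(173)), (20, np.int64(172)), (22, np.int64(166)), (24, np.int64(151)), (26, np.int64(135)), (28, np.int64(134)), (30, np.int64(145)), (32, np.int64(152)), (34, np.int64(151)), (36, np.int64(147)), (38, np.int64(141)), (40, np.int64(134)), (42, np.int64(131)), (44, np.int64(135)), (46, np.int64(140))]
pad z30 [(-60, np.int64(91)), (-58, np.int64(92)), (-56, np.int64(93)), (-54, np.int64(99)), (-52, np.int64(115)), (-50, np.int64(135)), (-48, np.int64(147)), (-46, np.int64(151)), (-44, np.int64(144)), (-42, np.int64(124)), (-40, np.int64(93)), (-38, np.int64(65)), (-36, np.int64(52)), (-34, np.int64(53)), (-32, np.int64(67)), (-30, np.int64(94)), (-28, np.int64(125)), (-26, np.int64(150)), (-24, np.int64(166)), (-22, np.int64(172)), (-20, np.int64(173)), (-18, np.int64(173)), (-16, np.int64(173)), (-14, np.int64(173)), (-12, np.int64(173))]
```

```bash
cat > k.py <<'E'
from h import *
import itertools
np.set_printoptions(precision=4,suppress=True)
s=ctrl.read_state();q=s['qpos'];Rm=Rot.from_euler('xyz',s['tool_rot']).as_matrix()
z=lambda a:Rot.from_euler('z',a).as_matrix();y=lambda a:Rot.from_euler('y',a).as_matrix()
print(q,s['tool_rot'])
for sg in itertools.product([1,-1],repeat=3):
    R=z(0)@y(q[1])@z(sg[0]*q[2])@y(q[3])@z(sg[1]*q[4])@y(q[5])
    print(sg,R[:,2])
    # remaining azimuth offset of tool: Rm = z(b)*R*z(g)
    b=[np.arctan2((z(s1*q[0])@R)[1,0],(z(s1*q[0])@R)[0,0]) for s1 in(1,-1)];print('   azim of x',b,'tool yaw',s['tool_rot'][2])
E
python3 k.py
```

```text
[-1.4008  0.6284  0.0385  1.5174 -0.027   0.9963 -0.02  ] [ 3.1416 -0.0001  2.9057]
(1, 1, 1) [ 0.     -0.0001 -1.    ]
   azim of x [np.float64(1.786637142186483), np.float64(-1.6949816228332217)] tool yaw 2.905736183376465
(1, 1, -1) [ 0.     -0.0001 -1.    ]
   azim of x [np.float64(1.786637142186483), np.float64(-1.6949816228332217)] tool yaw 2.905736183376465
(1, -1, 1) [-0.0014  0.0453 -0.999 ]
   azim of x [np.float64(1.7572822331357922), np.float64(-1.7243365318839128)] tool yaw 2.905736183376465
(1, -1, -1) [-0.0014  0.0453 -0.999 ]
   azim of x [np.float64(1.7572822331357922), np.float64(-1.7243365318839128)] tool yaw 2.905736183376465
(-1, 1, 1) [-0.0014 -0.0453 -0.999 ]
   azim of x [np.float64(1.7243365318839128), np.float64(-1.7572822331357922)] tool yaw 2.905736183376465
(-1, 1, -1) [-0.0014 -0.0453 -0.999 ]
   azim of x [np.float64(1.7243365318839128), np.float64(-1.7572822331357922)] tool yaw 2.905736183376465
(-1, -1, 1) [ 0.      0.0001 -1.    ]
   azim of x [np.float64(1.6949816228332217), np.float64(-1.786637142186483)] tool yaw 2.905736183376465
(-1, -1, -1) [ 0.      0.0001 -1.    ]
   azim of x [np.float64(1.6949816228332217), np.float64(-1.786637142186483)] tool yaw 2.905736183376465
```

>>> {"api": "step_arm", "payload": {"series": [[[0,0,0,-0.274,-0.118,0,0],[0,0,0,-0.274,-0.118,0,0],[0,0,0,-0.274,-0.118,0,0],[0,0,0,-0.274,-0.118,0,0],[0,0,0,-0.274,-0.118,0,0],[0,0,0,-0.274,-0.118,0,0],[0,0,0,-0.274,-0.118,0,0],[0,0,0,-0.274,-0.118,0,0],[0,0,0,-0.274,-0.118,0,0],[0,0,0,-0.274,-0.118,0,0],[0,0,0,-0.274,-0.118,0,0]]]}}

```text
clock: 2.3
eef_pos: [547.3, 335.9, 231.5]
tool_rot: [3.141, 0.0, 2.906]
force: [0.6, 1.0, 0.4]
width: 85.3
gripper_force: 0.0
```

>>> {"api": "step_arm", "payload": {"series": [[[0,0,0.19,0,0,0,0],[0,0,0.19,0,0,0,0],[0,0,0.19,0,0,0,0],[0,0,0.19,0,0,0,0],[0,0,0.19,0,0,0,0],[0,0,0.19,0,0,0,0],[0,0,0.19,0,0,0,0],[0,0,0.19,0,0,0,0],[0,0,0.19,0,0,0,0],[0,0,0.19,0,0,0,0],[0,0,0.19,0,0,0,0],[0,0,0.19,0,0,0,0]]]}}

```text
clock: 3.5
eef_pos: [545.9, 337.3, 231.3]
tool_rot: [-3.141, -0.0, 1.109]
force: [-1.5, -0.1, -0.1]
width: 85.4
gripper_force: 0.0
```

Run:
```python
from cell import ctrl
import numpy as np
np.set_printoptions(precision=4,suppress=True)
s=ctrl.read_state()
for k in('clock','qpos','eef_pos','tool_rot','force'):print(k,s[k])
```

```text
clock 3.5
qpos [-0.9059  0.6704  0.5382  1.5521 -0.382   1.0254 -0.7245]
eef_pos [545.8574 337.2773 231.3292]
tool_rot [-3.1415 -0.0002  1.1092]
force [-1.5004 -0.113  -0.0801]
```

```bash
cat > fk.py <<'E'
import numpy as np
from scipy.spatial.transform import Rotation as Rot
from scipy.optimize import least_squares
def fk(q,m):
    B,h,L1,L2,L3,G,o1,o2=m
    z=lambda a:Rot.from_euler('z',a).as_matrix();y=lambda a:Rot.from_euler('y',a).as_matrix()
    R=z(B-q[0])@y(q[1]);p=np.array([0,0,h])+R@[o1,0,L1]
    R=R@z(-q[2])@y(q[3]);p=p+R@[o2,0,L2]
    R=R@z(-q[4])@y(q[5]);p=p+R@[0,0,L3]
    return p,R@z(G-q[6])
D=[([-1.4008,.6284,.0385,1.5174,-.027,.9963,-.02],[151.83,632.03,231.32],[3.1416,-.0001,2.9057]),
   ([-.9059,.6704,.5382,1.5521,-.382,1.0254,-.7245],[545.857,337.277,231.329],[-3.1415,-.0002,1.1092])]
def res(m,D=D):
    o=[]
    for q,p,r in D:
        P,R=fk(q,m);o+=list((P-p)/1000)+list((Rot.from_matrix(R).inv()*Rot.from_euler('xyz',r)).as_rotvec())
    return np.array(o)
def model():
    f=lambda v:res([*v,0,0])
    best=min((least_squares(f,[b,h,455,455,250,g],x_scale=[.1,100,100,100,100,.1]) for g in(1.57,-1.57) for h in(300,400) for b in(0,)),key=lambda r:r.cost)
    return [*best.x,0,0],best.cost
lo=np.array([-3.06,-.37,-1.25,.18,-1.1,.23,-2.94]);hi=np.array([3.06,2.12,1.32,2.47,4.24,1.98,2.94])
def ik(p,R,q0,m,it=1):
    f=lambda q:np.r_[(fk(q,m)[0]-p)/300,(Rot.from_matrix(fk(q,m)[1]).inv()*Rot.from_matrix(R)).as_rotvec(),.003*(q-q0)]
    r=least_squares(f,np.clip(q0,lo+.01,hi-.01),bounds=(lo,hi));return r.x,np.abs(r.fun[:6]).max()
if __name__=='__main__':
    np.set_printoptions(precision=3,suppress=True);m,c=model();print(m,c,res(m).round(4))
E
python3 fk.py
```

```text
[np.float64(-0.043657117148047736), np.float64(26142.1810307273), np.float64(547.2168905550677), np.float64(390.3126582971345), np.float64(26139.308853835926), np.float64(1.5271856016562266), 0, 0] 4.935775464714681e-06 [-0.    -0.001  0.002  0.     0.     0.     0.001  0.    -0.002 -0.
 -0.    -0.   ]
```

>>> {"api": "step_arm", "payload": {"series": [[[0,0,0.069,0,0,0,0],[0,-0.178,0,0,0,0,0],[0,-0.178,0,0,0,0,0],[0,-0.178,0,0,0,0,0],[0,-0.178,0,0,0,0,0],[0,-0.178,0,0,0,0,0],[0,0,0,0,0,0,0]]]}}

```text
clock: 4.2
eef_pos: [544.6, 339.1, 222.4]
tool_rot: [-3.134, 0.709, 1.07]
force: [-0.5, -0.0, -2.5]
width: 85.3
gripper_force: 0.0
```

```bash
cat >> fk.py <<'E'
    from cell import ctrl
    s=ctrl.read_state();print(s['clock'],s['qpos'],s['eef_pos'],s['tool_rot'])
    D.append((s['qpos'],s['eef_pos'],s['tool_rot']))
    r=least_squares(res,[-.04,350,500,420,240,1.53,0,0],x_scale=[.1,100,100,100,100,.1,10,10]);print(r.x,r.cost,r.fun.round(4))
    m=r.x
    import pickle;pickle.dump((m,D),open('m.pkl','wb'))
    z=lambda a:Rot.from_euler('z',a).as_matrix()
    # task orientation: tool x axis horizontal heading psi at lean phi about tool y
    def ori(psi,phi): return Rot.from_euler('xyz',[np.pi,0,psi]).as_matrix()@Rot.from_euler('y',phi).as_matrix()
    for th in(0,20,30,40):
        q=np.array(s['qpos']);out=[]
        path=[((546,337,z_),1.055,-th) for z_ in(231,120,15)]+[((546,337,z_),1.055,-th) for z_ in(150,250)]
        path+=[((546,337,250),1.055,-th+90*k/6) for k in range(1,7)]
        base=len(path)
        for name,yw in(('bayx',1.45),('-bay y',-.12)):
            qq=None;P=list(path)
            for k in range(1,7):
                w=k/6;P.append(((546+51*w,337-309*w,250),1.055+(yw-1.055)*w,90-th))
            P.append(((597,28,115),yw,90-th))
            q=np.array(s['qpos']);E=[]
            for p,ps,ph in P:
                q,e=ik(np.array(p,float),ori(ps,np.radians(ph)),q,m);E.append(round(e,3))
            print(th,name,E,q)
E
python3 fk.py
```

```text
[np.float64(-0.043657117148047736), np.float64(26142.1810307273), np.float64(547.2168905550677), np.float64(390.3126582971345), np.float64(26139.308853835926), np.float64(1.5271856016562266), 0, 0] 4.935775464714681e-06 [-0.    -0.001  0.002  0.     0.     0.     0.001  0.    -0.002 -0.
 -0.    -0.   ]
4.2 [-0.914  1.116  0.613  0.857 -0.161  1.886 -0.94 ] [544.607 339.136 222.361] [-3.134  0.709  1.07 ]
[ -0.02  390.273 504.18  405.33  312.043   1.552  31.274  18.1  ] 0.0002025926422043069 [-0.013  0.005  0.001  0.     0.    -0.002 -0.003 -0.001 -0.002 -0.
 -0.    -0.002  0.001  0.     0.001 -0.013 -0.     0.003]
0 bayx [np.float64(0.0), np.float64(0.0), np.float64(0.0), np.float64(0.0), np.float64(0.0), np.float64(0.0), np.float64(0.0), np.float64(0.045), np.float64(0.171), np.float64(0.249), np.float64(0.222), np.float64(0.117), np.float64(0.01), np.float64(0.0), np.float64(0.0), np.float64(0.0), np.float64(0.0), np.float64(0.0)] [ 0.925  1.498 -0.793  1.451 -0.583  1.207  0.806]
0 -bay y [np.float64(0.0), np.float64(0.0), np.float64(0.0), np.float64(0.0), np.float64(0.0), np.floa
[... 1862 characters left out ...]
(0.0), np.float64(0.0), np.float64(0.0), np.float64(0.0), np.float64(0.0), np.float64(0.0), np.float64(0.0), np.float64(0.0), np.float64(0.086), np.float64(0.041), np.float64(0.0), np.float64(0.0), np.float64(0.0), np.float64(0.0), np.float64(0.0), np.float64(0.0)] [ 0.679  0.992 -0.54   1.696 -0.561  0.827  0.64 ]
40 -bay y [np.float64(0.0), np.float64(0.0), np.float64(0.0), np.float64(0.0), np.float64(0.0), np.float64(0.0), np.float64(0.0), np.float64(0.0), np.float64(0.0), np.float64(0.0), np.float64(0.086), np.float64(0.132), np.float64(0.192), np.float64(0.242), np.float64(0.265), np.float64(0.259), np.float64(0.228), np.float64(0.336)] [-0.891  0.82   0.887  1.999 -1.1    0.23  -1.062]
```

>>> {"api": "step_arm", "payload": {"series": [[[0,0.11,0,0,0,0,0],[0,0.11,0,0,0,0,0],[0,0,0,0,0,0,0],[0,0,0,0,0,0,0]]]}}

```text
clock: 4.6
eef_pos: [545.9, 336.9, 233.6]
tool_rot: [3.141, 0.523, 1.06]
force: [0.8, 0.6, 0.6]
width: 85.3
gripper_force: 0.0
```

```bash
cat > plan.py <<'E'
from fk import *
from cell import ctrl
import pickle
np.set_printoptions(precision=3,suppress=True,linewidth=150)
s=ctrl.read_state();print(s['clock'],s['qpos'],s['eef_pos'],s['tool_rot'])
D.append((s['qpos'],s['eef_pos'],s['tool_rot']))
r=least_squares(res,[-.04,350,500,420,240,1.53,0,0],x_scale=[.1,100,100,100,100,.1,10,10]);m=r.x;print(m,r.fun.round(4))
pickle.dump(m,open('m.pkl','wb'))
def ori(psi,phi): return Rot.from_euler('xyz',[np.pi,0,psi]).as_matrix()@Rot.from_euler('y',np.radians(phi)).as_matrix()
for th in(20,25,30,35):
    q=np.array(s['qpos']);P=[((540,328,z_),1.055,-th) for z_ in(231,120,8)]+[((540,328,z_),1.055,-th) for z_ in(150,220)]
    for k in range(1,7):
        w=k/6;P.append(((540+57*w,328-300*w,220),1.055+.395*w,-th))
    for k in range(1,10): P.append(((597,28,220),1.45,-th+10*k))
    P.append(((597,28,115),1.45,90-th))
    E=[]
    for p,ps,ph in P:
        q,e=ik(np.array(p,float),ori(ps,ph),q,m);E.append(round(float(e),3))
    print(th,E,q)
E
python3 plan.py
```

```text
4.6 [-0.931  0.981  0.609  1.045 -0.204  1.673 -0.93 ] [545.903 336.908 233.596] [3.141 0.523 1.06 ]
[ -0.026 362.382 536.317 399.782 337.217   1.546   5.154   7.275] [-0.01   0.003  0.001  0.     0.    -0.001 -0.002 -0.001 -0.002 -0.    -0.    -0.001  0.001 -0.     0.001 -0.013 -0.     0.002]
20 [0.0, 0.0, 0.0, 0.0, 0.0, 0.0, 0.0, 0.0, 0.0, 0.0, 0.0, 0.0, 0.0, 0.0, 0.0, 0.0, 0.0, 0.0, 0.0, 0.0, 0.0] [ 0.505  1.101 -0.09   1.646 -1.062  1.32   1.135]
25 [0.0, 0.0, 0.0, 0.0, 0.0, 0.0, 0.0, 0.0, 0.0, 0.0, 0.0, 0.0, 0.0, 0.0, 0.0, 0.0, 0.0, 0.0, 0.0, 0.0, 0.0] [ 0.482  1.051 -0.081  1.672 -1.043  1.252  1.104]
30 [0.0, 0.0, 0.0, 0.0, 0.0, 0.0, 0.0, 0.0, 0.0, 0.0, 0.0, 0.0, 0.0, 0.0, 0.0, 0.0, 0.0, 0.0, 0.0, 0.0, 0.0] [ 0.456  1.002 -0.073  1.696 -1.02   1.184  1.068]
35 [0.0, 0.0, 0.0, 0.0, 0.0, 0.0, 0.0, 0.0, 0.0, 0.0, 0.0, 0.0, 0.0, 0.0, 0.0, 0.0, 0.0, 0.0, 0.0, 0.0, 0.0] [ 0.427  0.956 -0.064  1.717 -0.993  1.116  1.025]
```

>>> {"api": "step_arm", "payload": {"series": [[[0,0,0,0.116,0,0.221,0],[0,0,0,0.116,0,0.221,0],[0,0,0,0.116,0,0.221,0],[0,0,0,0.116,0,0.221,0],[0,0,0,0.116,0,0.221,0],[0,0,0,0.058,0,0.111,0],[0,0,0,0.058,0,0.111,0],[0,0,0,0,0,0,0],[0,0,0,0,0,0,0]]]}}

```text
clock: 5.5
eef_pos: [541.9, 328.9, 7.6]
tool_rot: [3.141, 0.525, 1.061]
force: [-0.1, 0.5, 1.0]
width: 85.4
gripper_force: 0.0
```

>>> {"api": "step_arm", "payload": {"series": [[[0,0,0,0,0,0,1],[0,0,0,0,0,0,1],[0,0,0,0,0,0,1],[0,0,0,0,0,0,1],[0,0,0,0,0,0,1],[0,0,0,0,0,0,1],[0,0,0,0,0,0,1],[0,0,0,0,0,0,1]]]}}

```text
clock: 6.3
eef_pos: [541.7, 329.5, 8.0]
tool_rot: [3.141, 0.524, 1.061]
force: [0.3, 1.9, 5.7]
width: 43.4
gripper_force: 62.5
```

>>> {"api": "step_arm", "payload": {"series": [[[0,0,0,-0.058,0,-0.101,1],[0,0,0,-0.117,0,-0.202,1],[0,0,0,-0.117,0,-0.202,1],[0,0,0,-0.117,0,-0.202,1],[0,0,0,-0.117,0,-0.202,1],[0,0,0,-0.117,0,-0.202,1],[0,0,0,-0.058,0,-0.101,1],[-0.083,0,-0.143,0,0,0,1],[-0.083,0,-0.143,0,0,0,1],[-0.083,0,-0.143,0,0,0,1],[0,0,0,0,0,0,1]]]}}

```text
clock: 7.4
eef_pos: [538.6, 330.9, 215.9]
tool_rot: [-3.137, 0.525, 1.456]
force: [-1.2, 0.6, -4.3]
width: 43.4
gripper_force: 62.9
```

>>> {"api": "step_arm", "payload": {"series": [[[0,0,0,-0.115,0.044,0.066,1],[0,0,0,-0.229,0.087,0.132,1],[0,0,0,-0.229,0.087,0.132,1],[0,0,0,-0.229,0.087,0.132,1],[0,0,0,-0.229,0.087,0.132,1],[0,0,0,-0.229,0.087,0.132,1],[0,0,0,-0.229,0.087,0.132,1],[0,0,0,-0.114,0.043,0.066,1],[0,0,0,0,0,0,1],[0,0,0,0,0,0,1]]]}}

```text
clock: 8.4
eef_pos: [598.6, 42.6, 217.1]
tool_rot: [-3.141, 0.525, 1.448]
force: [-0.1, 0.3, -4.6]
width: 43.6
gripper_force: 62.8
```

>>> {"api": "step_arm", "payload": {"series": [[[0,0.1667,0,0,0,0,1],[0,0.1667,0,0,0,0,1],[0,0.1667,0,0,0,0,1],[0,0.1667,0,0,0,0,1],[0,0.1667,0,0,0,0,1],[0,0.1667,0,0,0,0,1],[0,0.1667,0,0,0,0,1],[0,0.1667,0,0,0,0,1],[0,0.1667,0,0,0,0,1],[0,0.1667,0,0,0,0,1],[0,0.1667,0,0,0,0,1],[0,0.1667,0,0,0,0,1]]]}}

```text
clock: 9.6
eef_pos: [599.5, 41.6, 217.4]
tool_rot: [3.139, -1.048, 1.453]
force: [0.8, 0.2, -5.1]
width: 43.5
gripper_force: 63.0
```

>>> {"api": "step_arm", "payload": {"series": [[[0,0,0,0,0,0,1],[0,0,0,0,0,0,1]]]}}

```text
clock: 9.8
eef_pos: [598.9, 42.5, 216.7]
tool_rot: [-3.138, -1.043, 1.448]
force: [0.7, 0.7, -3.2]
width: 43.2
gripper_force: 63.1
```

Run:
```python
from h import *
np.set_printoptions(precision=3,suppress=True)
a=snap('scene');b=snap('top')
s=ctrl.read_state();print(s['clock'],s['qpos'],s['eef_pos'],s['tool_rot'])
R=Rot.from_euler('xyz',s['tool_rot']).as_matrix();print(R)
x,y=230,130
c=lambda i,x,y,w,h,k:cv2.resize(i[y:y+h,x:x+w,::-1],None,fx=k,fy=k,interpolation=2)
cv2.imwrite('pics/c1.png',np.vstack([c(a['img'],220,110,200,140,4)[:560]]))
```

```text
9.9 [ 0.502  0.831 -0.198  1.737 -0.969  1.159  0.911] [599.244  44.416 219.048] [ 3.137 -1.043  1.458]
[[ 0.057  0.993  0.102]
 [ 0.5   -0.117  0.858]
 [ 0.864  0.002 -0.503]]
```

View pics/c1.png

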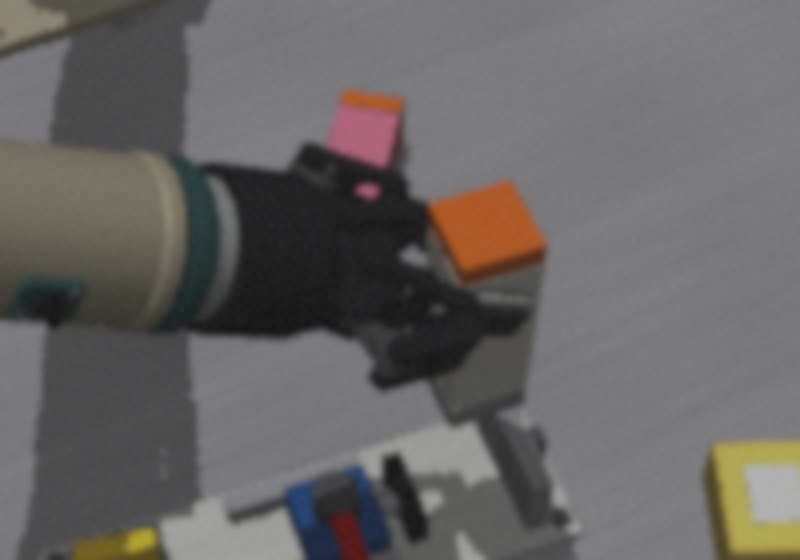

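The post is held upright at crop (490,300), with its foot hanging just above the plate in the picture. I'll check its tilt against the projected geometry.

Run:
```python
from h import *
np.set_printoptions(precision=1,suppress=True)
a=snap('scene')
s=ctrl.read_state();T=s['eef_pos'];print(T,s['tool_rot'])
psi=1.45;Rz=Rot.from_euler('z',psi).as_matrix()
C=T-Rz@[14,0,0]-[0,0,20.8]
for z in(70,-70):
    for x,y in((-22,-22),(22,-22),(22,22),(-22,22)): print(z,x,y,(proj(a,C+Rz@[x,y,z])-[220,110])*4)
hsv=cv2.cvtColor(a['img'],cv2.COLOR_RGB2HSV);m=cv2.inRange(hsv,(0,150,170),(20,255,255));m[:,:320]=0;m[:,365:]=0;m[:145]=0;m[190:]=0
M=cv2.moments(m,True);print('cap top centroid',M['m00'],M['m10']/M['m00'],M['m01']/M['m00'],'expect',proj(a,C+[0,0,70]))
```

```text
[599.2  44.6 219.4] [ 3.1 -1.   1.5]
70 -22 -22 [464.5 258.1]
70 22 -22 [552.  231.8]
70 22 22 [514.  165.4]
70 -22 22 [428.9 190. ]
-70 -22 -22 [452.8 421.6]
-70 22 -22 [528.3 397.1]
-70 22 22 [496. 335.]
-70 -22 22 [422.3 358.1]
cap top centroid 292.0 342.4486301369863 164.68835616438355 expect [342.5 162.7]
```

>>> {"api": "step_arm", "payload": {"series": [[[0,0,0,-0.13,0,0.07,1],[0,0,0,-0.13,0,0.07,1],[0,0,0,-0.13,0,0.07,1],[0,0,0,-0.13,0,0.07,1],[0,0,0,-0.06,0,0.034,1],[0,0,0,-0.06,0,0.034,1],[0,0,0,-0.04,0,0.021,1],[0,0,0,0,0,0,1],[0,0,0,0,0,0,1]]]}}

```text
clock: 10.85
eef_pos: [598.6, 39.3, 102.3]
tool_rot: [3.14, -1.045, 1.452]
force: [0.2, 0.5, -3.1]
width: 43.1
gripper_force: 63.1
```

Run:
```python
from h import *
np.set_printoptions(precision=1,suppress=True)
a=snap('scene');b=snap('top')
s=ctrl.read_state();T=s['eef_pos'];print(s['clock'],T,s['tool_rot'],s['force'])
psi=1.45;Rz=Rot.from_euler('z',psi).as_matrix()
C=T-Rz@[14,0,0]-[0,0,20.8];print('post bay',Rz.T@(C-[596.7,27.7,0]))
c=lambda i,x,y,w,h,k:cv2.resize(i[y:y+h,x:x+w,::-1],None,fx=k,fy=k,interpolation=2)
cv2.imwrite('pics/c2.png',np.hstack([c(a['img'],290,170,80,100,5),c(b['img'],285,130,80,100,5)]))
for z in(70,-70):
    for x,y in((-22,-22),(22,-22),(22,22),(-22,22)): print(z,x,y,(proj(a,C+Rz@[x,y,z])-[290,170])*5,(proj(b,C+Rz@[x,y,z])-[285,130])*5+[400,0])
```

```text
10.95 [598.7  39.1 102.4] [ 3.1 -1.   1.5] [-0.2  0.4 -3.4]
post bay [-2.4 -0.6 81.6]
70 -22 -22 [206.  201.6] [635.6 128.9]
70 22 -22 [302.8 170.5] [534.6 118.1]
70 22 22 [261.8  91.7] [523.3 218.3]
70 -22 22 [167.2 121. ] [624.7 229.3]
-70 -22 -22 [195.9 362.4] [629.2 177.6]
-70 22 -22 [280.9 333.5] [541.5 168.2]
-70 22 22 [245.3 260.1] [531.7 255.4]
-70 -22 22 [162.2 287.5] [619.7 264.9]
```

View pics/c2.png

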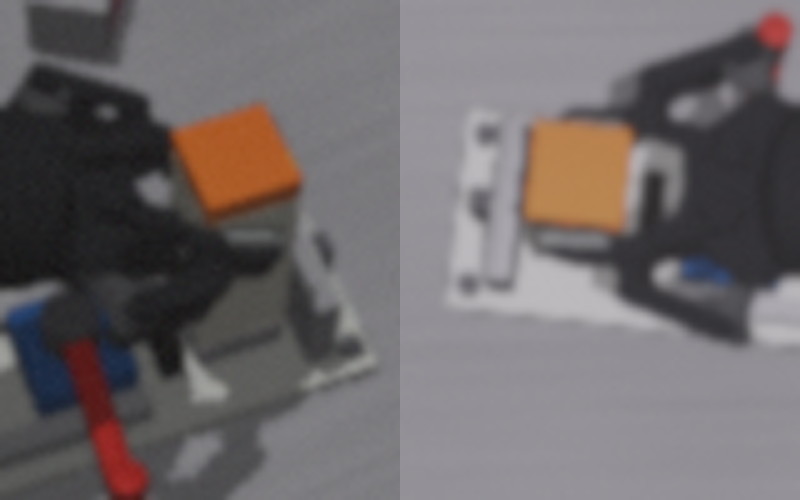

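The post sits over the bay, square and clear of the anvil: the cap is at right-crop (580,175) and the anvil at (505,205). I'll lower it the last few millimetres while watching the force.

>>> {"api": "step_arm", "payload": {"series": [[[0,0,0,-0.0087,0,0.005,1],[0,0,0,-0.0087,0,0.005,1],[0,0,0,0,0,0,1]]]}}

```text
clock: 11.25
eef_pos: [598.7, 39.1, 101.0]
tool_rot: [3.139, -1.048, 1.453]
force: [-2.7, -4.2, 6.5]
width: 43.4
gripper_force: 64.2
```

>>> {"api": "step_arm", "payload": {"series": [[[0,0,0,-0.006,0,0.0033,1],[0,0,0,0,0,0,1]]]}}

```text
clock: 11.45
eef_pos: [598.6, 39.1, 101.0]
tool_rot: [3.138, -1.05, 1.454]
force: [-3.7, -4.9, 11.2]
width: 43.2
gripper_force: 64.7
```

>>> {"api": "step_arm", "payload": {"series": [[[0,0,0,0,0,0,0.4],[0,0,0,0,0,0,0.2],[0,0,0,0,0,0,0],[0,0,0,0,0,0,0],[0,0,0,0,0,0,0],[0,0,0,0,0,0,0]]]}}

```text
clock: 12.05
eef_pos: [598.3, 39.3, 97.5]
tool_rot: [-3.141, -1.045, 1.45]
force: [-0.8, -0.0, 0.3]
width: 85.6
gripper_force: 0.0
```

>>> {"api": "step_arm", "payload": {"series": [[[0,0,0,0,0,-0.07,0],[0,0,0,0,0,-0.15,0],[0,0,0,0,0,-0.2,0],[0,0,0,0,0,-0.2,0],[0,0,0,0.1,0,-0.2,0],[0,0,0,0.15,0,-0.1,0],[0,0,0,0,0,0,0]]]}}

```text
clock: 12.75
eef_pos: [587.7, -62.9, 202.9]
tool_rot: [3.13, -1.043, 1.458]
force: [0.2, 0.5, -0.6]
width: 85.4
gripper_force: 0.0
```

Run:
```python
from h import *
from fk import fk,ik,lo,hi
import pickle
np.set_printoptions(precision=3,suppress=True,linewidth=150)
a=snap('scene');b=snap('top')
s=ctrl.read_state();print(s['clock'],s['eef_pos'],s['tool_rot'],s['qpos'],s['width'],s['force'])
Rz=Rot.from_euler('z',1.45).as_matrix()
for p,roi in((a,(300,150,70,90)),(b,(290,120,60,70))):
    x,y,w,h=roi;hsv=cv2.cvtColor(p['img'],cv2.COLOR_RGB2HSV);m=cv2.inRange(hsv,(0,150,120),(20,255,255));k=np.zeros_like(m);k[y:y+h,x:x+w]=255;m&=k
    M=cv2.moments(m,True);uv=(M['m10']/M['m00'],M['m01']/M['m00']);print(M['m00'],uv,Rz.T@(atz(p,uv,148)-[596.7,27.7,0]))
cv2.imwrite('pics/c3.png',cv2.resize(np.hstack([a['img'][150:300,230:380,::-1],b['img'][110:260,285:435,::-1]]),None,fx=2.66,fy=2.66,interpolation=2))
```

```text
12.85 [586.277 -61.343 199.858] [ 3.14  -1.044  1.452] [ 0.621  0.895 -0.141  1.626 -0.865  1.294  0.935] 85.25275924941056 [ 0.379 -0.972  0.792]
330.0 (336.030303030303, 202.0787878787879) [ -5.959  -4.794 148.   ]Traceback (most recent call last):
  File "<stdin>", line 10, in <module>
ZeroDivisionError: float division by zero
```

>>> {"api": "step_arm", "payload": {"series": [[[0,-0.1667,0,0,0,0,0],[0,-0.1667,0,0,0,0,0],[0,-0.1667,0,0,0,0,0],[0,-0.1667,0,0,0,0,0],[0,-0.1667,0,0,0,0,0],[0,-0.1667,0,0,0,0,0],[0,-0.1667,0,0,0,0,0],[0,-0.1667,0,0,0,0,0],[0,0,0.177,0,0,0,0],[0,0,0,0,0,0,0]]]}}

```text
clock: 13.85
eef_pos: [585.7, -58.1, 198.1]
tool_rot: [-3.139, 0.004, 1.315]
force: [-0.0, -1.1, 0.4]
width: 85.3
gripper_force: 0.0
```

>>> {"api": "step_arm", "payload": {"series": [[[0,0,0,-0.19,0.0255,0,0],[0,0,0,-0.19,0.0255,0,0],[0,0,0,-0.19,0.0255,0,0],[0,0,0,-0.19,0.0255,0,0],[0,0,0,0,0,0,0],[0,0,0,0,0,0,0]]]}}

```text
clock: 14.45
eef_pos: [570.6, -176.7, 198.9]
tool_rot: [-3.14, 0.003, 1.309]
force: [0.9, 0.3, 0.5]
width: 85.4
gripper_force: 0.0
```

```bash
cat > look.py <<'E'
import sys
from h import *
np.set_printoptions(precision=3,suppress=True,linewidth=150)
a=snap('scene');b=snap('top')
s=ctrl.read_state();print(s['clock'],s['eef_pos'],s['tool_rot'],s['qpos'],s['force'])
Rz=Rot.from_euler('z',1.45).as_matrix();T=np.array([596.7,27.7,0])
for n,p,roi in(('scene',a,(315,150,50,90)),('top',b,(290,125,60,70))):
    x,y,w,h=roi;hsv=cv2.cvtColor(p['img'],cv2.COLOR_RGB2HSV);m=cv2.inRange(hsv,(3,100,120),(25,255,255));k=np.zeros_like(m);k[y:y+h,x:x+w]=255;m&=k
    M=cv2.moments(m,True);uv=(M['m10']/M['m00'],M['m01']/M['m00']);print(n,M['m00'],uv,Rz.T@(atz(p,uv,148)-T))
def prof(z,xs,ys):
    o=[]
    for x in xs:
        uv=np.array([proj(b,Rz@[x,y,z]+T) for y in ys],np.float32)
        o.append(int(cv2.remap(b['img'],uv[:,0:1],uv[:,1:2],2).reshape(-1,3).mean()))
    return list(zip(xs,o))
print('pad z30',prof(30,range(-46,-8,2),range(-18,19,4)))
cv2.imwrite('pics/'+sys.argv[1],cv2.resize(np.hstack([a['img'][170:300,230:380,::-1],b['img'][110:240,285:435,::-1]]),None,fx=2.66,fy=2.66,interpolation=2))
E
python3 look.py c3.png
```

```text
14.55 [ 571.476 -174.266  199.013] [-3.14   0.002  1.313] [ 0.014  0.616  0.376  1.711 -0.279  0.869  0.251] [ 0.614 -0.075 -0.546]
scene 356.0 (336.6741573033708, 201.0814606741573) [ -3.693  -2.909 148.   ]
top 380.0 (319.7763157894737, 165.44473684210527) [ -0.065   0.745 148.   ]
pad z30 [(-46, 148), (-44, 142), (-42, 123), (-40, 94), (-38, 66), (-36, 53), (-34, 55), (-32, 72), (-30, 101), (-28, 132), (-26, 151), (-24, 153), (-22, 140), (-20, 125), (-18, 118), (-16, 117), (-14, 118), (-12, 118), (-10, 118)]
```

View pics/c3.png

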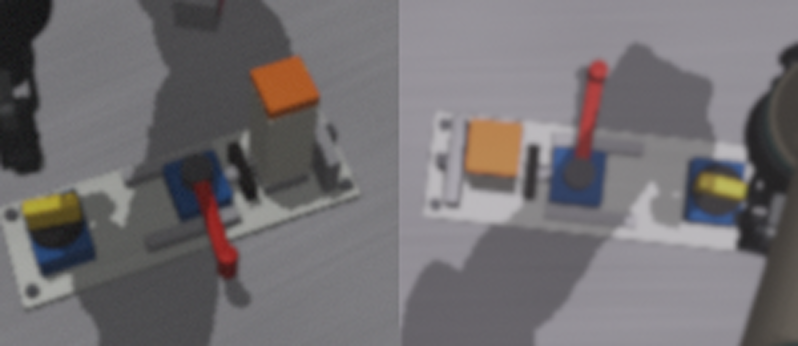

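The post stands upright in the bay, with its cap at right-crop (494,147), the pad at (531,170) and the lever open. The knob's yellow bar is at right-crop (722,186). I'll grasp the knob next.

>>> {"api": "step_arm", "payload": {"series": [[[0,0,0,0,0,0.25,0],[0,0,0,0,0,0.25,0],[0,0,0,0,0,0.25,0],[0,0,0,0,0,0.15,0],[0,0,0,0,0,0.06,0],[0,0,0,0,0,0,0],[0,0,0,0,0,0,0]]]}}

```text
clock: 15.25
eef_pos: [572.7, -175.0, 56.6]
tool_rot: [3.14, 0.002, 1.312]
force: [-0.8, 0.9, 0.9]
width: 85.3
gripper_force: 0.0
```

>>> {"api": "step_arm", "payload": {"series": [[[0,0,0,0,0,0,1],[0,0,0,0,0,0,1],[0,0,0,0,0,0,1],[0,0,0,0,0,0,1],[0,0,0,0,0,0,1],[0,0,0,0,0,0,1],[0,0,0,0,0,0,1],[0,0,0,0,0,0,1]]]}}

```text
clock: 16.05
eef_pos: [570.6, -174.8, 56.1]
tool_rot: [-3.14, 0.002, 1.312]
force: [-4.3, 0.8, 6.2]
width: 12.8
gripper_force: 59.5
```

>>> {"api": "step_arm", "payload": {"series": [[[0,0,0.15,0,0,0,1],[0,0,0.15,0,0,0,1],[0,0,0.15,0,0,0,1],[0,0,0.15,0,0,0,1],[0,0,0.15,0,0,0,1],[0,0,0.15,0,0,0,1],[0,0,0.15,0,0,0,1],[0,0,0.15,0,0,0,1],[0,0,0,0,0,0,1],[0,0,0,0,0,0,1]]]}}

```text
clock: 17.05
eef_pos: [571.8, -175.9, 56.1]
tool_rot: [3.138, 0.001, 0.37]
force: [-1.1, -1.7, 5.5]
width: 13.0
gripper_force: 59.3
```

```bash
python3 look.py c4.png
```

```text
17.15 [ 571.818 -175.928   56.053] [3.139 0.001 0.37 ] [-0.068  0.859  0.529  1.81  -0.669  0.658 -0.345] [-0.821 -1.52   5.328]
scene 320.0 (339.50625, 200.940625) [  2.081  -4.709 148.   ]
top 377.0 (317.8779840848806, 164.90716180371354) [  4.157   0.02  148.   ]
pad z30 [(-46, 69), (-44, 73), (-42, 84), (-40, 99), (-38, 111), (-36, 115), (-34, 114), (-32, 104), (-30, 86), (-28, 63), (-26, 46), (-24, 42), (-22, 44), (-20, 56), (-18, 72), (-16, 87), (-14, 96), (-12, 99), (-10, 99)]
```

View pics/c4.png

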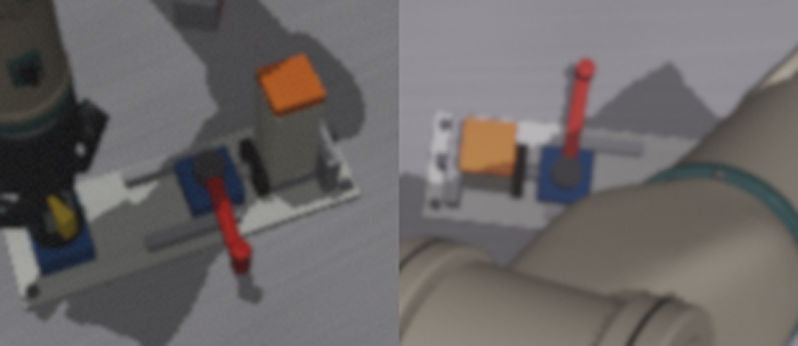

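The pad has met the post and pushed it about 4 mm towards the anvil (cap now at right-crop (489,146)). I'll wind a little more and see whether the post still moves.

>>> {"api": "step_arm", "payload": {"series": [[[0,0,0.083,0,0,0,1],[0,0,0.083,0,0,0,1],[0,0,0,0,0,0,1],[0,0,0,0,0,0,1]]]}}

```text
clock: 17.55
eef_pos: [571.9, -176.2, 56.1]
tool_rot: [3.138, 0.0, 0.24]
force: [-0.4, -2.3, 4.5]
width: 12.6
gripper_force: 59.3
```

```bash
python3 look.py c5.png
```

```text
17.65 [ 571.91  -176.183   56.065] [3.138 0.    0.24 ] [-0.086  0.868  0.563  1.81  -0.706  0.673 -0.442] [-1.323 -1.948  5.147]
scene 306.0 (340.31045751633985, 200.96732026143792) [  3.655  -5.379 148.   ]
top 369.0 (317.37940379403796, 164.68563685636857) [  5.285  -0.345 148.   ]
pad z30 [(-46, 68), (-44, 70), (-42, 77), (-40, 90), (-38, 104), (-36, 113), (-34, 115), (-32, 111), (-30, 98), (-28, 77), (-26, 55), (-24, 43), (-22, 41), (-20, 47), (-18, 59), (-16, 76), (-14, 89), (-12, 95), (-10, 97)]
```

>>> {"api": "step_arm", "payload": {"series": [[[0,0,0.127,0,0,0,1],[0,0,0,0,0,0,1],[0,0,0,0,0,0,1]]]}}

```text
clock: 17.95
eef_pos: [571.9, -176.3, 56.1]
tool_rot: [3.138, 0.0, 0.14]
force: [-1.0, -2.2, 4.9]
width: 12.9
gripper_force: 59.4
```

```bash
python3 look.py c6.png
```

```text
18.05 [ 571.93  -176.334   56.069] [3.138 0.    0.14 ] [-0.1    0.876  0.589  1.81  -0.734  0.685 -0.518] [-0.886 -2.549  5.04 ]
scene 289.0 (340.52249134948096, 201.28719723183391) [  3.755  -6.298 148.   ]
top 369.0 (317.349593495935, 164.64769647696477) [  5.359  -0.421 148.   ]
pad z30 [(-46, 68), (-44, 68), (-42, 71), (-40, 81), (-38, 95), (-36, 108), (-34, 114), (-32, 111), (-30, 98), (-28, 77), (-26, 55), (-24, 43), (-22, 41), (-20, 46), (-18, 58), (-16, 74), (-14, 86), (-12, 93), (-10, 95)]
```

Now the post no longer moves, so it is against the anvil and the pad is compressed by about 1 mm. I'll back off slightly, then release and lift.

>>> {"api": "step_arm", "payload": {"series": [[[0,0,-0.076,0,0,0,1],[0,0,0,0,0,0,1],[0,0,0,0,0,0,0.5],[0,0,0,0,0,0,0.5],[0,0,0,0,0,0,0.5],[0,0,0,0,0,-0.1,0.5],[0,0,0,0,0,-0.2,0.5],[0,0,0,0,0,-0.2,0.5],[0,0,0,0,0,0,0.5]]]}}

```text
clock: 18.95
eef_pos: [574.4, -176.4, 135.3]
tool_rot: [3.135, -0.006, 0.199]
force: [0.4, -0.3, 0.3]
width: 42.7
gripper_force: 0.0
```

```bash
cat > lev.py <<'E'
from h import *
np.set_printoptions(precision=2,suppress=True,linewidth=150)
a=snap('scene');b=snap('top')
s=ctrl.read_state();print(s['clock'],s['eef_pos'],s['tool_rot'],s['qpos'],s['width'])
Rz=Rot.from_euler('z',1.45).as_matrix();T=np.array([596.7,27.7,0])
for n,p,roi in(('scene',a,(285,225,60,60)),('top',b,(335,120,60,80))):
    x,y,w,h=roi;hsv=cv2.cvtColor(p['img'],cv2.COLOR_RGB2HSV);m=cv2.inRange(hsv,(0,130,60),(10,255,255))|cv2.inRange(hsv,(172,130,60),(180,255,255));k=np.zeros_like(m);k[y:y+h,x:x+w]=255;m&=k
    P=cv2.findNonZero(m).reshape(-1,2).astype(float);d=P-P.mean(0);ax=np.linalg.svd(d,full_matrices=0)[2][0];t=d@ax
    print(n,len(P),'ends',P.mean(0)+ax*t.min(),P.mean(0)+ax*t.max(),[(np.round(q['centre'],1).tolist(),round(q['score'],2)) for q in ctrl.recognise(p,'lever_tip')][:2])
    for e in(t.min(),t.max()): print('   z65 bay',Rz.T@(atz(p,P.mean(0)+ax*e,68)-T))
E
python3 lev.py; python3 look.py c7.png|tail -3
```

```text
19.05 [ 572.35 -174.74  131.83] [ 3.14 -0.    0.2 ] [-0.15  0.77  0.67  1.77 -0.63  0.82 -0.54] 42.65764554451392
scene 216 ends [310.4  236.51] [322.43 270.85] [([312.7, 243.7], 0.84)]
   z65 bay [-70.92 -21.3   68.  ]
   z65 bay [ -75.81 -107.48   68.  ]
top 148 ends [353.92 132.81] [348.04 167.18] [([349.3, 157.2], 0.59)]
   z65 bay [-70.21 -97.65  68.  ]
   z65 bay [-64.91 -14.39  68.  ]
scene 351.0 (339.33048433048435, 200.1994301994302) [  2.476  -2.811 148.   ]
top 394.0 (317.4720812182741, 165.27918781725887) [  4.943   0.924 148.   ]
pad z30 [(-46, 69), (-44, 70), (-42, 75), (-40, 87), (-38, 102), (-36, 113), (-34, 116), (-32, 112), (-30, 100), (-28, 79), (-26, 57), (-24, 45), (-22, 43), (-20, 50), (-18, 65), (-16, 85), (-14, 100), (-12, 107), (-10, 109)]
```

View pics/c7.png

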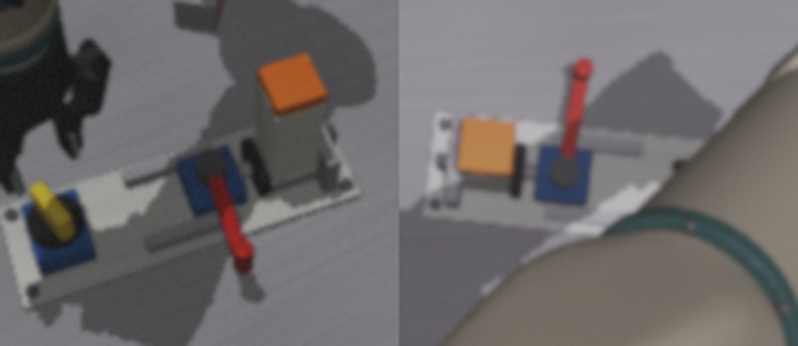

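>>> {"api": "step_arm", "payload": {"series": [[[0,0,0.161,0,0,0,0.5],[0,0,0.161,0,0,0,0.5],[0,0,0.162,0,0,0,0.5],[0,0,0,0.111,-0.185,0,0.5],[0,0,0,0.111,-0.185,0,0.5],[0,0,0,0.111,-0.185,0,0.5],[0,0,0,0.111,-0.185,0,0.5],[0,0,0,0.111,-0.185,0,0.5],[0,0,0,0,0,0,0.5],[0,0,0,0,0,0,0.5]]]}}

```text
clock: 20.25
eef_pos: [678.3, -52.8, 128.9]
tool_rot: [3.138, 0.002, -0.18]
force: [-0.7, -0.4, -0.5]
width: 42.9
gripper_force: 0.0
```

Run:
```python
from h import *
np.set_printoptions(precision=2,suppress=True,linewidth=150)
a=snap('scene');b=snap('top')
s=ctrl.read_state();print(s['clock'],s['eef_pos'],s['tool_rot'],s['qpos'],s['width'])
R=Rot.from_euler('xyz',s['tool_rot']).as_matrix();T=s['eef_pos']
im=a['img'][:,:,::-1].copy();im2=b['img'][:,:,::-1].copy()
for p,i in((a,im),(b,im2)):
    g=T.copy();g[2]=75;u=proj(p,g);cv2.circle(i,tuple(int(round(v)) for v in u),1,(0,255,0),-1);print(u)
cv2.imwrite('pics/c8.png',cv2.resize(np.hstack([im[190:310,260:400],im2[90:210,290:430]]),None,fx=2.85,fy=2.85,interpolation=2))
```

```text
20.35 [677.62 -54.93 129.74] [ 3.14  0.   -0.18] [-0.37  0.92  0.79  1.53 -0.73  1.01 -1.13] 42.57524119298615
[321.08 261.85]
[354.69 135.29]
```

View pics/c8.png

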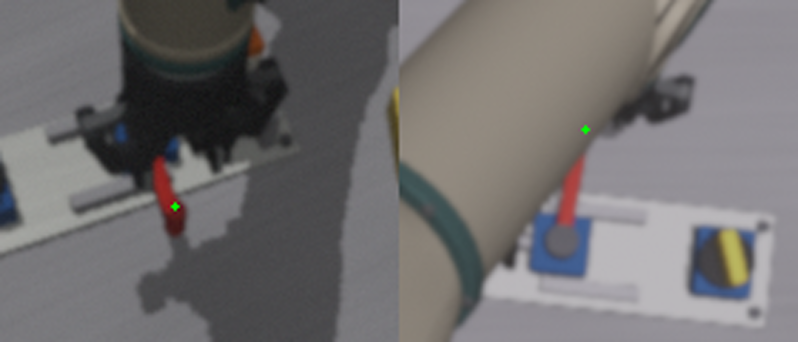

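The TCP projects onto the peg's top at left-crop (175,207), so I'll descend straddling it.

>>> {"api": "step_arm", "payload": {"series": [[[0,0,0,0,0,0.16,0.5],[0,0,0,0,0,0.16,0.5],[0,0,0,0,0,0.12,0.5],[0,0,0,0,0,0.04,0.55],[0,0,0,0,0,0,0.6],[0,0,0,0,0,0,0.65],[0,0,0,0,0,0,0.65]]]}}

```text
clock: 21.05
eef_pos: [679.5, -54.1, 59.5]
tool_rot: [3.139, -0.002, -0.182]
force: [0.5, 0.5, 0.1]
width: 29.9
gripper_force: 0.0
```

>>> {"api": "step_arm", "payload": {"series": [[[0,0,0.156,-0.0046,0.0747,0,0.65],[0,0,0.156,-0.0046,0.0747,0,0.65],[0,0,0.156,-0.0046,0.0747,0,0.65],[0,0,0.156,-0.0046,0.0747,0,0.65],[0,0,0,0,0,0,0.65],[0,0,0,0,0,0,0.65]]]}}

```text
clock: 21.65
eef_pos: [660.7, -94.0, 59.0]
tool_rot: [3.14, -0.002, -0.669]
force: [-0.8, -0.4, -0.1]
width: 30.2
gripper_force: 0.0
```

```bash
cat > arc.py <<'E'
from h import *
np.set_printoptions(precision=3,suppress=True,linewidth=150)
s=ctrl.read_state();d=s['eef_pos'][:2]-[588.9,-36.8];al=np.arctan2(d[1],d[0])
print(s['clock'],s['eef_pos'],s['tool_rot'],s['qpos'],s['force'],'r',np.hypot(*d),'lever-ish',-.12-al, 'yaw-al',s['tool_rot'][2]-al)
E
python3 arc.py
```

```text
21.65 [660.681 -94.03   58.971] [ 3.14  -0.002 -0.669] [-0.334  1.026  0.83   1.606 -0.901  0.931 -1.412] [-0.759 -0.401 -0.112] r 91.80265775476015 lever-ish 0.5530823460393337 yaw-al 0.004338577483317674
```

Radius and yaw are tracking well, so I'll continue the swing.

>>> {"api": "step_arm", "payload": {"series": [[[0,0,0.156,-0.0046,0.0747,0,0.65],[0,0,0.156,-0.0046,0.0747,0,0.65],[0,0,0.156,-0.0046,0.0747,0,0.65],[0,0,0.156,-0.0046,0.0747,0,0.65],[0,0,0.156,-0.0046,0.0747,0,0.65],[0,0,0.156,-0.0046,0.0747,0,0.65],[0,0,0,0,0,0,0.65],[0,0,0,0,0,0,0.65]]]}}

```text
clock: 22.45
eef_pos: [604.0, -126.7, 58.6]
tool_rot: [3.141, -0.001, -1.402]
force: [0.1, -0.7, -0.4]
width: 29.9
gripper_force: 0.0
```

```bash
python3 arc.py
```

```text
22.45 [ 603.972 -126.719   58.623] [ 3.141 -0.001 -1.402] [-0.349  1.033  0.945  1.759 -1.038  0.939 -1.919] [ 0.084 -0.666 -0.437] r 91.17333953277593 lever-ish 1.2847172493829344 yaw-al 0.0028198225996927118
```

>>> {"api": "step_arm", "payload": {"series": [[[0,0,0.08,-0.007,0.067,0,0.65],[0,0,0.08,-0.008,0.067,0,0.65],[0,0,0.08,-0.009,0.067,0,0.65],[0,0,0,0,0,0,0.65],[0,0,0,0,0,0,0.65]]]}}

```text
clock: 22.95
eef_pos: [573.8, -126.2, 58.5]
tool_rot: [3.141, -0.001, -1.591]
force: [-0.2, 0.2, -0.6]
width: 29.9
gripper_force: 0.0
```

```bash
python3 arc.py; python3 look.py c9.png
```

```text
22.95 [ 573.831 -126.211   58.474] [ 3.141 -0.001 -1.591] [-0.356  1.005  0.939  1.844 -1.059  0.895 -2.047] [-0.225  0.211 -0.552] r 90.67196155648818 lever-ish 1.6177601723847577 yaw-al 0.1466389163594135
23.05 [ 573.817 -126.409   58.359] [ 3.141 -0.002 -1.592] [-0.356  1.005  0.939  1.844 -1.059  0.895 -2.048] [-0.071 -0.047  0.283]
scene 28.0 (348.35714285714283, 204.67857142857142) [ 15.852 -20.166 148.   ]
top 47.0 (313.29787234042556, 157.14893617021278) [ 15.912 -15.814 148.   ]
pad z30 [(-46, 129), (-44, 129), (-42, 129), (-40, 129), (-38, 128), (-36, 128), (-34, 128), (-32, 127), (-30, 127), (-28, 127), (-26, 126), (-24, 126), (-22, 125), (-20, 124), (-18, 121), (-16, 118), (-14, 115), (-12, 111), (-10, 107)]
```

View pics/c9.png

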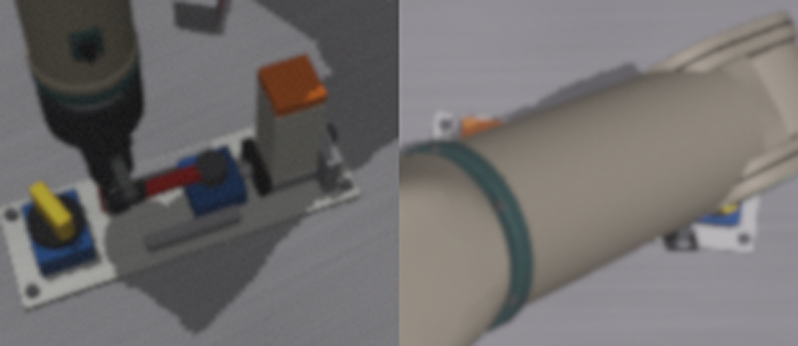

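The lever now lies over the rear of the clamp (left-crop (170,182)) and the post is upright. I'll nudge it to its stop and watch the force.

>>> {"api": "step_arm", "payload": {"series": [[[0,0,0,-0.002,0.02,0,0.65],[0,0,0,0,0,0,0.65]]]}}

```text
clock: 23.25
eef_pos: [571.7, -126.4, 58.5]
tool_rot: [-3.14, -0.003, -1.594]
force: [4.6, -0.4, -2.6]
width: 29.6
gripper_force: 2.3
```

>>> {"api": "step_arm", "payload": {"series": [[[0,0,0,-0.002,0.013,0,0.65],[0,0,0,0,0,0,0.65]]]}}

```text
clock: 23.45
eef_pos: [571.4, -126.3, 58.6]
tool_rot: [-3.137, -0.004, -1.594]
force: [8.5, -1.1, -5.1]
width: 29.7
gripper_force: 4.3
```

>>> {"api": "step_arm", "payload": {"series": [[[0,0,0,0,-0.045,0,0.65],[0,0,0,0,0,0,0.65],[0,0,0,0,0,-0.1,0.65],[0,0,0,0,0,-0.25,0.65],[0,0,0,0,0,-0.3,0.65],[0,0,0,-0.2,0,-0.25,0.65],[0,0,0,0,-0.3,0,0.65],[0,0,0,0,-0.3,0,0.65],[0,0,0,0,-0.3,0,0.65],[0,0,0,0,-0.3,0,0.65],[0,0,0,0,0,0,0.65]]]}}

```text
clock: 24.55
eef_pos: [759.9, -100.3, 193.5]
tool_rot: [-3.139, -0.005, -1.59]
force: [0.2, -0.7, -0.7]
width: 30.3
gripper_force: 0.0
```

```bash
sed -i '/imwrite/d' look.py; python3 look.py
python3 - <<'E'
from h import *
np.set_printoptions(precision=1,suppress=True,linewidth=150)
Rz=Rot.from_euler('z',1.45).as_matrix();T=np.array([596.7,27.7,0])
for n in('scene','top'):
    p=snap(n);hsv=cv2.cvtColor(p['img'],cv2.COLOR_RGB2HSV);m=cv2.inRange(hsv,(0,130,60),(10,255,255))|cv2.inRange(hsv,(172,130,60),(180,255,255))
    k=np.zeros_like(m);x,y,w,h=(255,215,75,60) if n=='scene' else (335,120,70,80);k[y:y+h,x:x+w]=255;m&=k
    P=cv2.findNonZero(m)
    if P is None: print(n,'none');continue
    P=P.reshape(-1,2).astype(float);d=P-P.mean(0);ax=np.linalg.svd(d,full_matrices=0)[2][0];t=d@ax
    e=[Rz.T@(atz(p,P.mean(0)+ax*v,58)-T) for v in(t.min(),t.max())];print(n,len(P),e)
E
```

```text
24.65 [ 755.007 -101.756  193.482] [ 3.14  -0.004 -1.596] [-0.312  1.05   1.05   1.192 -0.876  1.351 -2.509] [-0.76   0.633  1.01 ]
scene 181 [array([-103.8,   -5.6,   58. ]), array([-164.6,   -0.8,   58. ])]
top 120 [array([-81. ,   1.1,  58. ]), array([-162.2,   -1.5,   58. ])]Traceback (most recent call last):
  File "look.py", line 9, in <module>
    M=cv2.moments(m,True);uv=(M['m10']/M['m00'],M['m01']/M['m00']);print(n,M['m00'],uv,Rz.T@(atz(p,uv,148)-T))
                              ~~~~~~~~^~~~~~~~~
ZeroDivisionError: float division by zero
```

>>> {"api": "step_arm", "payload": {"series": [[[0,0,0,0.25,0,-0.1,0.65],[0,0,0,0.3,0,0,0.65],[0,0,0,0.3,0,0,0.65],[0,0,0,0.3,0,0,0.65],[0,0,0,0,0,0,0.65],[0,0,0,0,0,0,0.65]]]}}

```text
clock: 25.35
eef_pos: [749.4, -275.3, 209.5]
tool_rot: [3.141, -0.002, -1.601]
force: [0.5, 0.2, -0.0]
width: 29.9
gripper_force: 0.0
```

```bash
python3 look.py
python3 - <<'E'
from h import *
for n in('scene','top'):
    p=snap(n)
    for th in('cheddar_center','gouda_center','sanitiser_center','post_center'): print(n,th,[np.round(d['centre'],1).tolist() for d in ctrl.recognise(p,th)][:4])
E
```

```text
25.45 [ 751.497 -271.371  209.226] [ 3.142 -0.001 -1.595] [-0.037  1.076  1.024  1.023 -0.862  1.426 -2.375] [0.702 0.403 0.387]
scene 2.0 (345.0, 191.5) [ 22.848  13.924 148.   ]
scene cheddar_center []
scene gouda_center [[412.4, 239.2], [290.2, 239.4]]
scene sanitiser_center [[179.4, 325.6]]
scene post_center [[490.4, 168.5], [309.1, 158.0]]
top cheddar_center [[468.5, 262.4]]
top gouda_center [[257.4, 133.4]]
top sanitiser_center [[476.3, 144.8]]
top post_center [[291.8, 282.7], [130.1, 164.6]]Traceback (most recent call last):
  File "look.py", line 9, in <module>
    M=cv2.moments(m,True);uv=(M['m10']/M['m00'],M['m01']/M['m00']);print(n,M['m00'],uv,Rz.T@(atz(p,uv,148)-T))
                              ~~~~~~~~^~~~~~~~~
ZeroDivisionError: float division by zero
```

The cap mask came up empty, so I'll check numerically whether the arm is blocking the view.

```bash
cat > asc.py <<'E'
from h import *
for n,(x,y,w,h) in(('scene',(290,170,90,80)),('top',(285,130,90,80))):
    p=snap(n);hsv=cv2.cvtColor(p['img'],cv2.COLOR_RGB2HSV)
    print(n)
    for r in range(y,y+h,3):
        L=''
        for c in range(x,x+w,2):
            H,S,V=[int(v) for v in hsv[r,c]]
            L+=('k' if V<60 else 'O' if S>110 and 3<=H<=22 else 'R' if S>110 and (H<3 or H>170) else 'Y' if S>110 and H<40 else 'B' if S>90 and 95<H<130 else 'b' if S>35 and H<35 else 'W' if V>150 else '.' if V>110 else ',')
        print(L)
E
python3 asc.py
```

```text
scene
,,,,,,,,,,,,,,,..............................
,,,,,,,,,,,,,,,,,............................
,,,,,,,,,,,,,,,,,,...........................
,,,,,,,,,,,,,,,,,,,..........................
,,,,,,,,,,,,,,,,,,,,.........................
.,,,,,,,,,,,,,,,,,,,,,.......................
..,,,,,,,,,,,,,,,,,,,,,......................
...,,,,,,,,,,,,,,,,,,,,,.bOOb................
....,,,,,,,,,,,,,,,bbOOOOOOOO................
.....,,,,,,,,,,,,,bOOOOOOOOOOb...............
......,,,,,,,,,,,,,OOOOOOOOOOOb..............
.......,,,,,,,,,,,,bOOOOOOOOOOOb.............
.........,,,,,,,,,,,bOOOOOOOOOOO,,...........
..........,,,,,,,,,,,OOOOOOOObb,,,,..........
..........,,,,,,,,,,,bOOObb,,,,,,,,,,........
..........,,,,,,,,,,,,,,,,,,,,,,,,,,,,.......
..........,,,,,,,,,,,,,,,,,,,,,,k,,,,,,......
...........,,,,,,,,,,,,,,,,,,,,,,,,,,,,,.....
..........W.,,,,kk,,,,,,,,,,,,,,,,,,,,,,,....
........,,,,BB,,kkk,,,,,,,,,,,,,,,,,,,,,,....
....BBB,,,,kkB,,kkkk,,,,,,,,,,k,,,,,,,,,,....
.,,,RRR,,,kkkBB,,,kkk,,,,,,,,,kk,,,,,,,,,....
RRRRRRRRkkkkkBBB,kkkk,,,,,,,,,kk,,,,,,,,.....
RRRRR,,BBkkkBBBB,,kkkk,,,,,,,,,k,,kk
[... 693 characters left out ...]
,,,.......
.,,.......................,..,,,,............
,,.........................,b,,..............
,..W......................,,,................
..W.....................,,,..................
....................b..,,...............,,,,,
......................,,...W.........,,,,,,,,
.....................,,...W........,,,,,,,,,,
....................,,...W.......,,,,,,,,,,,,
...................,,...W.......,,,,,,,,,,,,,
................,..,,..W.......,,,,,,,,,,,,,,
...,,.............,,..W.......,,,,,,,,,,,,,,,
...,,,,,.......,.,,b.........,,,,,,,,,,,,,,,,
...,,,,,,,.....,.,,..W......,,,,,,,,,,,,,,,,,
....,,,,,,,,..,,,,.........,,,,,,,,,,,,,,,,,,
....,,,,,,,,,,,,,,.........,,,,,,,,,,,,,,,,,,
```

Run:
```python
from h import *
Rz=Rot.from_euler('z',1.45).as_matrix();T=np.array([596.7,27.7,0])
p=snap('scene');hsv=cv2.cvtColor(p['img'],cv2.COLOR_RGB2HSV);m=cv2.inRange(hsv,(3,100,50),(25,255,255));k=np.zeros_like(m);k[180:225,318:365]=255;m&=k
c=cv2.findNonZero(m);print(len(c),c.reshape(-1,2).mean(0),cv2.boundingRect(c))
C=T+Rz@[5.3,0,0];pts=[proj(p,C+Rz@[x,y,z]) for z in(148,133) for x in(-22,22) for y in(-22,22)]
print('expected hull bbox',np.min(pts,0).round(1),np.max(pts,0).round(1),ctrl.read_state()['force'].round(1))
ctrl.finish_job()
```

```text
398 [339.23366834 201.75879397] (327, 191, 26, 23)
expected hull bbox [326.5 188.1] [353.7 213.8] [-0.4  0.   0.1]
the job is handed in; nothing more can be done
```

The job is handed in, verdict not returned: the post stands upright in the bay against the anvil, the knob was wound until the pad met it, and the lever is fully over, which should squeeze the pad by about 6 mm (worked out, not measured).

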